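Dispense one whisky stone and slide it onto the coaster

ROBOT

A 6-joint arm with a two-finger parallel gripper is mounted at the origin on the work surface. World frame = base frame: x ahead of the robot, y to its left, z up, the work surface at z = 0. Lengths are in mm, angles in rad, forces in N, time in s.
With the tool pointing down it reaches from about 400 to 925 mm from the base axis. Payload 12.5 kg.
Tool frame: the origin (TCP) lies midway between the tips of the shut fingers; the grasp point (between the pads) lies 19 mm behind it; z points along the fingers, y is the direction in which the jaws open and shut (so a half turn about z gives the same grasp; the last joint's range is limited). The gripper opens to 95 mm and grips with 3 to 60 N. Pads are 20 mm wide; open, the fingers measure 119 mm over their backs; the gripper's body (75 mm by 180 mm) begins 59 mm behind the grasp point.
Start: joints at [-1.216, 0.491, 1.559, -0, 1.092, -0.106], TCP at [277.94, -559.818, 214.661] pointing down, gripper open.
Joint ranges: [-3.1, 3.1], [-0.84, 2.19], [0.05, 2.79], [-1.13, 4.28], [0.06, 2.93], [-2.69, 2.69]. Speed limits (rad/s): [2.22, 2.22, 2.79, 3.14, 3.14, 3.14].

INTERFACE

Orientations are given as [roll, pitch, yaw] about the fixed x, y, z axes, in that order (R = Rz(yaw) Ry(pitch) Rx(roll)).
In Python, from cell import env gives the robot as it stands.
- The arm moves only by the tool arm_command, never from a script. Its argument "steps" is a list of rows, each an object of numbers: "dx", "dy", "dz": the shift along the tool's x, y, z as a fraction of full scale; "rx", "ry", "rz": the turn, a rotation vector about the tool's x, y, z as a fraction of full scale; "claw": the gripper command: -1 is fully open, 1 is shut, values between are in proportion. In form: [{"dx": .., "dy": .., "dz": .., "rx": .., "ry": .., "rz": .., "claw": ..}, ...]. A call has 1 to 10 rows; each row shifts and turns the pose as measured when the row begins, along the tool's axes as they then stand; what a row does not reach is not made up. Full scale, the value 1, is 0.8 m for a shift and 90 degrees for a turn. A row lasts 1/8 s, in which the tool goes at most 62.5 mm and 10.7 degrees, less where a joint would pass 70% of its speed; a pose out of reach is approached as far as the arm can. A call with a number of a shift or a turn outside -1 to 1 is refused whole. A call with a gripper value outside its range is refused whole. The fingers move at their own pace and stop on an object; the grip force is fixed at half the most. Time passes only in rows, so rows that do not move let the fingers close. It gives the time, the measured TCP pose, the force and the opening at its end, in the units of the state.
- env.state(): the state, without advancing time (a new reading comes with each control period).
- env.read_camera(name): name is "scene" or "top" or "wrist"; returns (picture, depth): 400x640x3 uint8, red, green, blue; 400x640 float32, mm along the optical axis (not along the pixel's ray), 0 where there is no reading.
- env.get_calibration(name): a dict with "vfov" (degrees; the focal length in pixels is half the picture's height over the tangent of half this angle, whatever the lens; pixels are square), "cx", "cy" (the principal point, pixels), "k1" (the pictures are not rectified: a ray, as slopes to the right and down, at radius r is drawn at 1 + k1 r^2 times it, then the intrinsics apply), "xyz" and "attitude" of the camera in the world. Camera axes: x right, y up, looking along -z (the intrinsics and any distortion apply to the point x, -y, -z); pixel columns grow to the right and rows downward; lengths in mm; the calibration is good to about 2 mm. A picture is of the moment at which its call begins: read the wrist's pose just before it. get_calibration takes no time and is no camera call; for the wrist camera it gives the pose at the moment of the call.
- env.job_done(): hands the job in, once; it reports no verdict.
The state is a dict: "t": time; "joints": joint angles; "qvel": joint speeds; "tau": joint torques, N m; "eef_pos": TCP position; "tcp_rot": TCP orientation; "ft_force": force on the tool from outside, world axes, zero at the start; "moment": the same for the moment, N m; "opening": opening from 0.0 (shut) to 1.0 (fully open).
Only numpy, scipy, OpenCV 4.12 (cv2) and the standard library are available. Lean on these libraries where they do the work, as an engineer would, in place of code of your own. Each camera call takes 0.05 s, during which the arm holds its last target.

TASK

Press the plunger of the whisky-stone dispenser all the way down once so that one stone comes out onto the counter, and let the plunger come back up. Then push that stone aside across the counter with the fingertips, without lifting it, until it lies flat and wholly on the round paper coaster. Leave the other stones in the dispenser and do not disturb the bowl, the tumbler or the shaker.

Things in the scene. Friction and masses are not known exactly. Their poses are not given: they have to be found in the camera images.
- dispenser: Fixed dispenser, front = its +x. Origin on the counter, on the axis of its square aluminium magazine (48 x 48 mm, 56 high, open top, no floor, exit 19 mm high in front; three stones stacked on the counter). Wooden housing behind, from x = -24 to -118 mm, 48 wide, 58 high, with the plunger at x = -64. Pressing slides the lowest stone out to x = about 84 mm; on release the next drops down.
- plunger (a joint): Travel of the plunger, m: 0 = up, grows as it is pressed straight down, 0.036 = fully down (hard stop). A spring returns it; about 6 N starts it, about 11 to 17 N at the bottom, speed and the stones' friction included.
- plunger_top (a point): Centre of the flat top of the plunger's steel cap (a disc 40 mm across), 110 mm above the counter when up, 74 mm when down; moves with the plunger.
- stone_a_center (a point): Centre of the stone to dispense: a grey stone disc 36 mm across, 16 mm thick, about 45 g, lying flat; lowest in the stack at the start (centre 8 mm above the counter).
- stone_b_center (a point): Centre of the second stone, alike; 24 mm up at the start, it stays in the magazine.
- stone_c_center (a point): Centre of the third stone, alike; 40 mm up at the start, it stays in the magazine.
- coaster: Round white paper coaster 100 mm across, stuck to the counter in front of and to the left or right of the dispenser; origin at its centre. Paper-thin: no edge to climb.
- bowl: Low white ceramic bowl, loose, 84 mm across, 42 mm high, origin under its centre; on the other side from the coaster. Bystander.
- tumbler: Upturned blue glass tumbler, loose, 76 mm across at the counter, 100 mm high, origin under its centre. Bystander.
- shaker: Steel cocktail shaker, loose, 82 mm across, 190 mm high, origin under its centre. Bystander.

How it is judged:
By the outcome, as a careful person would: the job done as asked, in the order asked, and still so for the second after the job is handed in, with the robot touching nothing.
It also fails if it takes over 48 s, if anything falls off the work surface, if the arm or the gripper's body presses on something with over 40 N, if the wrist force passes 120 N, or if a joint passes its speed limit or range.

## Working session

There is one attempt and no reset: what is moved stays moved. The work goes in short steps, Python scripts to look and compute and a tool call to move; the robot and the scene stay as the last step left them, time stands still between calls to the robot, and variables do not carry over. Pictures are saved under pics/ and viewed, and the job is handed in when it is done.

Besides the shell and the picture viewer there is one more tool, called after ">>>" as name(argument=value, ...), one argument or row to a line, values as JSON. arm_command: Moves the arm, as the interface text tells. Its arguments: {"type":"object","properties":{"steps":{"type":"array","items":{"type":"object","properties":{"dx":{"type":"number"},"dy":{"type":"number"},"dz":{"type":"number"},"rx":{"type":"number"},"ry":{"type":"number"},"rz":{"type":"number"},"claw":{"type":"number"}}}}},"required":["steps"]}

```bash
ls; mkdir -p pics
python3 - <<'E'
from cell import env
import cv2,numpy as np
s=env.state();print(s)
for n in ("scene","top"):
    p,d=env.read_camera(n);cv2.imwrite(f"pics/{n}0.png",p[:,:,::-1]);np.savez(f"{n}0.npz",p=p,d=d);print(n,env.get_calibration(n))
E
```

```text
pics
{'t': 0.0, 'joints': array([-1.21560049e+00,  4.91529696e-01,  1.55946474e+00, -3.09233099e-05,
        1.09168803e+00, -1.05586744e-01]), 'qvel': array([-2.03577269e-03,  6.50976424e-05, -1.05518100e-03,  1.23968941e-03,
       -1.54694341e-03, -5.01027296e-04]), 'tau': array([-1.51152595e-03, -6.12642789e+01, -2.58181322e+01,  6.92076562e-02,
        4.82172123e-02, -1.57497529e-04]), 'eef_pos': array([ 277.83947606, -559.56960837,  214.07503494]), 'tcp_rot': array([-3.14050602e+00, -8.75832652e-05,  4.60796803e-01]), 'ft_force': array([ 0.29246819, -0.33962213, -0.06052052]), 'moment': array([0.03715141, 0.02602218, 0.02274388]), 'opening': 0.9983906214518576}
scene {'vfov': 44.738997517315894, 'cx': 317.350149596296, 'cy': 198.21749912320092, 'k1': -0.03661227517185674, 'xyz': array([1178.71680191,   94.58897752,  724.17597095]), 'attitude': array([ 0.83048187, -0.00897507,  1.71607044])}
top {'vfov': 56.252532199023406, 'cx': 320.78120547942325, 'cy': 200.58317361057084, 'k1': -0.04111451766345562, 'xyz': array([367.83860874,  20.94579955, 768.47564439]), 'attitude': array([ 0.23631204, -0.00437082, -1.61874219])}
```

View pics/scene0.png

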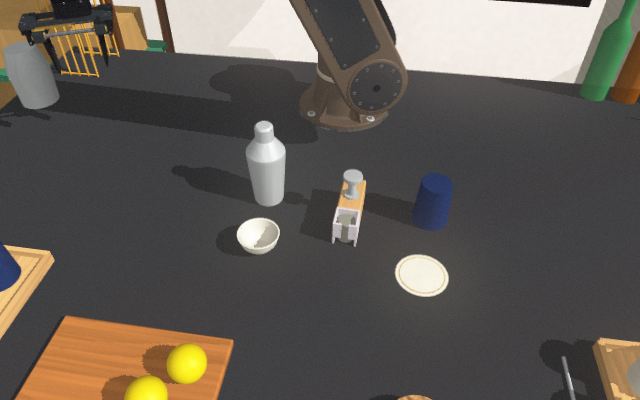

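View pics/top0.png

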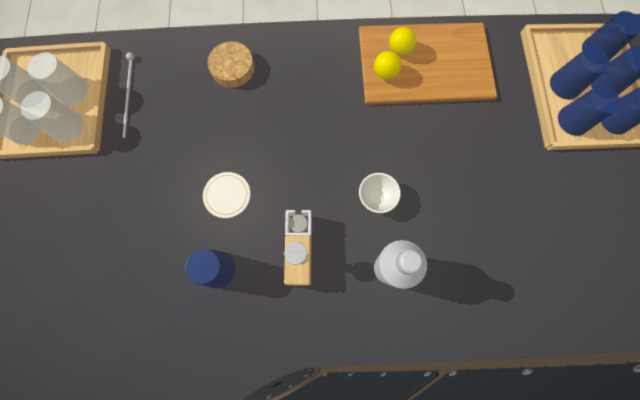

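The scene view shows the dispenser at about (350,210), the coaster at (422,275), the tumbler at (433,200), the bowl at (258,236) and the shaker at (267,170). In the top view these are at (298,245), (227,195), (210,268), (380,193) and (402,265). The coaster is on the robot's left (+y).

```bash
cat > h.py <<'E'
import numpy as np,cv2
from scipy.spatial.transform import Rotation as R
def cam(c,h=400):
    f=h/2/np.tan(np.radians(c['vfov'])/2)
    return f,R.from_euler('xyz',c['attitude']).as_matrix()
def ray(c,uv):
    f,M=cam(c);uv=np.atleast_2d(uv).astype(float)
    d=np.c_[(uv[:,0]-c['cx'])/f,(uv[:,1]-c['cy'])/f];s=d.copy()
    for _ in range(20): s=d/(1+c['k1']*(s**2).sum(1,keepdims=True))
    return np.c_[s[:,0],-s[:,1],-np.ones(len(s))]@M.T
def plane(c,uv,z):
    r=ray(c,uv);t=(z-c['xyz'][2])/r[:,2];return c['xyz']+t[:,None]*r
def depthpt(c,uv,d):
    return c['xyz']+ray(c,uv)*np.asarray(d).reshape(-1,1)
def proj(c,P):
    f,M=cam(c);q=(np.atleast_2d(P)-c['xyz'])@M
    s=np.c_[q[:,0],-q[:,1]]/-q[:,2:3];s=s*(1+c['k1']*(s**2).sum(1,keepdims=True))
    return s*f+[c['cx'],c['cy']]
def cloud(c,d):
    v,u=np.mgrid[:400,:640]
    P=depthpt(c,np.c_[u.ravel(),v.ravel()],d.ravel()).reshape(400,640,3);P[d==0]=np.nan;return P
E
python3 - <<'E'
from cell import env
from h import *
for n in ("top","scene"):
    z=np.load(n+"0.npz");p,d=z['p'],z['d'];c=env.get_calibration(n);P=cloud(c,d)
    hsv=cv2.cvtColor(p,cv2.COLOR_RGB2HSV)
    np.save(n+"P.npy",P)
    box={'top':{'coaster':(195,165,260,225),'disp':(275,200,320,295),'tumb':(175,240,245,295),'bowl':(350,165,410,220),'shak':(365,235,435,295)},
     'scene':{'coaster':(385,245,460,305),'disp':(325,165,372,250),'tumb':(405,165,460,235),'bowl':(230,212,288,260),'shak':(240,115,292,210)}}[n]
    for k,(a,b,e,f) in box.items():
        Q=P[b:f,a:e].reshape(-1,3);H=hsv[b:f,a:e]
        if k=='coaster':
            m=((H[...,2]>150)).astype(np.uint8)
            ct=max(cv2.findContours(m,0,2)[0],key=cv2.contourArea).reshape(-1,2)
            w=plane(c,ct+[a,b],0)[:,:2].astype(np.float32);print(n,k,cv2.fitEllipse(w));continue
        G=Q[Q[:,2]>15];print(n,k,len(G),'min',G.min(0).round(),'max',G.max(0).round())
        if k=='disp':
            for lo,hi in((100,125),(50,66)):
                g=G[(G[:,2]>lo)&(G[:,2]<hi)];print('  layer',lo,len(g),g.mean(0).round(1),cv2.minAreaRect(g[:,:2].astype(np.float32)),np.median(g[:,2]))
    big=cv2.resize(p[box['disp'][1]-10:box['disp'][3]+10,box['disp'][0]-20:box['disp'][2]+20],None,fx=5,fy=5,interpolation=2)
    cv2.imwrite(f"pics/{n}_disp.png",big[:600,:,::-1])
E
```

```text
top coaster ((575.9348754882812, 209.21389770507812), (99.95890045166016, 100.69369506835938), 157.77935791015625)
top disp 1843 min [381.  32.  15.] max [523.  86. 112.]
  layer 100 403 [434.3  59.9 109.2] ((434.22442626953125, 60.214080810546875), (38.78825759887695, 38.50116729736328), 87.33513641357422) 109.35726392283209
  layer 50 1058 [434.8  59.1  56.7] ((452.1303405761719, 59.86784744262695), (47.45924758911133, 141.38006591796875), 87.52703857421875) 56.79917981131666
top tumb 1518 min [383. 189.  15.] max [454. 257. 103.]
top bowl 811 min [ 513. -150.   15.] max [596. -67.  45.]
top shak 1968 min [ 364. -163.   15.] max [446. -82. 193.]
scene coaster ((574.69482421875, 211.80921936035156), (99.7569580078125, 100.15276336669922), 54.38330078125)
scene disp 1658 min [384.  34.  15.] max [526.  89. 113.]
  layer 100 257 [439.4  62.3 109. ] ((436.50103759765625, 61.9992561340332), (39.12651824951172, 37.8331413269043), 6.680840492248535) 109.73493129231838
  layer 50 758 [458.2  62.3  57.5] ((453.9630126953125, 61.38026428222656), (48.199283599853516, 142.59103393554688), 87.00642395019531) 57.59859566346904
scene tumb 1607 min [388. 193.  15.] max [459. 263. 104.]
scene bowl 896 min [ 512. -148.   15.] max [597. -65.  45.]
scene shak 2436 min [ 386. -161.   15.] max [449. -80. 193.]
```

Run:
```python
from h import *
for n,b in(("top",(275,200,320,295)),("scene",(325,165,372,250))):
    P=np.load(n+"P.npy");Q=P[b[1]:b[3],b[0]:b[2]].reshape(-1,3);g=Q[(Q[:,2]>50)&(Q[:,2]<66)]
    B=cv2.boxPoints(cv2.minAreaRect(g[:,:2].astype(np.float32)));print(n,B.round(1))
```

```text
top [[380.5  39.2]
 [521.7  33.1]
 [523.8  80.5]
 [382.5  86.6]]
scene [[381.5  41. ]
 [523.9  33.6]
 [526.4  81.7]
 [384.   89.2]]
```

>>> arm_command(
  steps=[
    {"dz": -0.02, "rz": -0.111, "claw": 1},
    {"dz": -0.02, "rz": -0.111, "claw": 1},
    {"dz": -0.02, "rz": -0.111, "claw": 1},
    {"dz": -0.02, "rz": -0.111, "claw": 1},
    {"dz": -0.01, "rz": -0.111, "claw": 1},
    {"rz": -0.111, "claw": 1},
  ],
)

```text
$.steps[0]: bad value
```

View pics/top_disp.png

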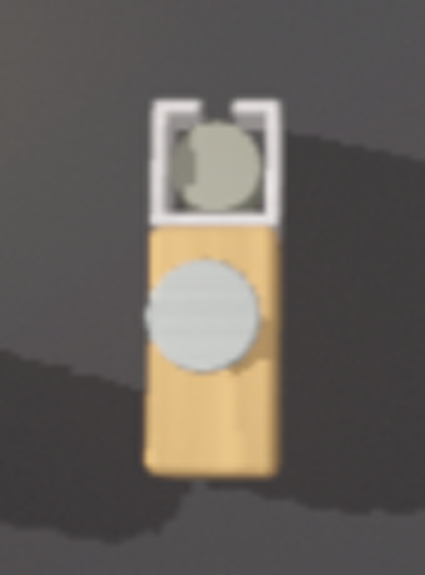

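The close-up shows the cap centred on the wooden housing, with a stone in the magazine. The dispenser is yawed about -2.7°. The call was refused, so I'll supply every key.

>>> arm_command(
  steps=[
    {"dx": 0, "dy": 0, "dz": -0.02, "rx": 0, "ry": 0, "rz": -0.111, "claw": 1},
    {"dx": 0, "dy": 0, "dz": -0.02, "rx": 0, "ry": 0, "rz": -0.111, "claw": 1},
    {"dx": 0, "dy": 0, "dz": -0.02, "rx": 0, "ry": 0, "rz": -0.111, "claw": 1},
    {"dx": 0, "dy": 0, "dz": -0.02, "rx": 0, "ry": 0, "rz": -0.111, "claw": 1},
    {"dx": 0, "dy": 0, "dz": -0.01, "rx": 0, "ry": 0, "rz": -0.111, "claw": 1},
    {"dx": 0, "dy": 0, "dz": 0, "rx": 0, "ry": 0, "rz": -0.111, "claw": 1},
  ],
)

```text
t: 0.85
eef_pos: [277.6, -558.9, 286.0]
tcp_rot: [-3.139, -0.006, 1.54]
ft_force: [0.2, 0.6, -0.2]
opening: 0.43
```

>>> arm_command(
  steps=[
    {"dx": 0.054, "dy": 0.042, "dz": 0, "rx": 0, "ry": 0, "rz": 0, "claw": 1},
    {"dx": 0.054, "dy": 0.042, "dz": 0, "rx": 0, "ry": 0, "rz": 0, "claw": 1},
    {"dx": 0.054, "dy": 0.042, "dz": 0, "rx": 0, "ry": 0, "rz": 0, "claw": 1},
    {"dx": 0.054, "dy": 0.042, "dz": 0, "rx": 0, "ry": 0, "rz": 0, "claw": 1},
    {"dx": 0.06, "dy": 0.03, "dz": 0, "rx": 0, "ry": 0, "rz": 0, "claw": 1},
    {"dx": 0.06, "dy": 0.01, "dz": 0, "rx": 0, "ry": 0, "rz": 0, "claw": 1},
    {"dx": 0.06, "dy": 0, "dz": 0, "rx": 0, "ry": 0, "rz": 0, "claw": 1},
    {"dx": 0.06, "dy": 0, "dz": 0, "rx": 0, "ry": 0, "rz": 0, "claw": 1},
  ],
)

```text
t: 1.85
eef_pos: [458.6, -190.2, 284.7]
tcp_rot: [-3.136, -0.009, 1.539]
ft_force: [1.1, 0.4, -0.4]
opening: 0.006
```

>>> arm_command(
  steps=[
    {"dx": 0.0625, "dy": -0.008, "dz": 0, "rx": 0, "ry": 0, "rz": 0, "claw": 1},
    {"dx": 0.0625, "dy": -0.008, "dz": 0, "rx": 0, "ry": 0, "rz": 0, "claw": 1},
    {"dx": 0.0625, "dy": -0.008, "dz": 0.01, "rx": 0, "ry": 0, "rz": 0, "claw": 1},
    {"dx": 0.0625, "dy": -0.008, "dz": 0.03, "rx": 0, "ry": 0, "rz": 0, "claw": 1},
    {"dx": 0.05, "dy": -0.008, "dz": 0.04, "rx": 0, "ry": 0, "rz": 0, "claw": 1},
    {"dx": 0, "dy": 0, "dz": 0.04, "rx": 0, "ry": 0, "rz": 0, "claw": 1},
    {"dx": 0, "dy": 0, "dz": 0, "rx": 0, "ry": 0, "rz": 0, "claw": 1},
  ],
)

```text
t: 2.72
eef_pos: [431.3, 62.3, 188.8]
tcp_rot: [-3.136, -0.01, 1.543]
ft_force: [0.3, -0.3, 1.0]
opening: 0.003
```

Run:
```python
from cell import env
from h import *
s=env.state();print(s['eef_pos'],s['tcp_rot'],s['ft_force'])
c=env.get_calibration('wrist');p,d=env.read_camera('wrist');cv2.imwrite('pics/w1.png',p[:,:,::-1]);print(c['xyz'])
print(proj(c,[[435.5,61,110],[500,58.4,56],s['eef_pos']]))
p,d=env.read_camera('scene');cv2.imwrite('pics/s1.png',p[:,:,::-1])
```

```text
[431.2915061   62.25743983 188.82973075] [-3.13647658 -0.00975235  1.5426672 ] [ 0.34670722 -0.31860608  1.01505472]
[433.26212463 131.09285131 358.49995601]
[[331.1280211  204.52224547]
 [393.13442167 191.05632654]
 [326.09241871 238.35553747]]
```

View pics/w1.png

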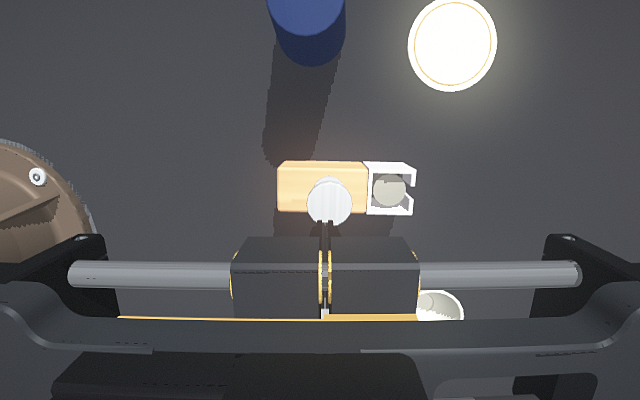

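View pics/s1.png

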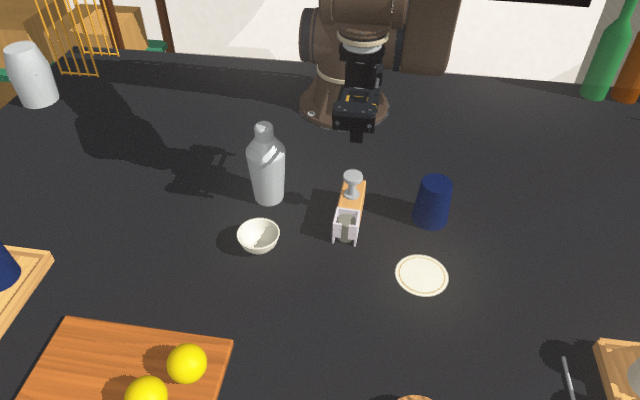

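The wrist view shows the cap centred at (329,203), about 2 px from where I predicted it. The fingers are above it and the arm is clear of the bystanders.

>>> arm_command(
  steps=[
    {"dx": 0, "dy": 0.004, "dz": 0.03, "rx": 0, "ry": 0, "rz": 0, "claw": 1},
    {"dx": 0, "dy": 0, "dz": 0.03, "rx": 0, "ry": 0, "rz": 0, "claw": 1},
    {"dx": 0, "dy": 0, "dz": 0.02, "rx": 0, "ry": 0, "rz": 0, "claw": 1},
    {"dx": 0, "dy": 0, "dz": 0, "rx": 0, "ry": 0, "rz": 0, "claw": 1},
  ],
)

```text
t: 3.32
eef_pos: [439.9, 60.0, 130.6]
tcp_rot: [3.133, -0.01, 1.537]
ft_force: [1.0, 0.0, -0.3]
opening: -0.0
```

>>> arm_command(
  steps=[
    {"dx": 0.001, "dy": -0.005, "dz": 0.01, "rx": 0, "ry": 0, "rz": 0, "claw": 1},
    {"dx": 0, "dy": 0, "dz": 0, "rx": 0, "ry": 0, "rz": 0, "claw": 1},
  ],
)

```text
t: 3.58
eef_pos: [436.8, 60.6, 123.9]
tcp_rot: [3.13, -0.01, 1.536]
ft_force: [-0.7, 0.7, -0.1]
opening: 0.001
```

>>> arm_command(
  steps=[
    {"dx": 0, "dy": -0.003, "dz": 0.01, "rx": 0.007, "ry": -0.006, "rz": 0, "claw": 1},
    {"dx": 0, "dy": 0, "dz": 0.01, "rx": 0, "ry": 0, "rz": 0, "claw": 1},
    {"dx": 0, "dy": 0, "dz": 0.01, "rx": 0, "ry": 0, "rz": 0, "claw": 1},
    {"dx": 0, "dy": 0, "dz": 0.01, "rx": 0, "ry": 0, "rz": 0, "claw": 1},
  ],
)

```text
t: 4.08
eef_pos: [434.8, 60.7, 92.0]
tcp_rot: [3.139, 0.0, 1.537]
ft_force: [-2.4, -0.9, 10.7]
opening: 0.006
```

>>> arm_command(
  steps=[
    {"dx": 0, "dy": 0, "dz": 0.01, "rx": 0, "ry": 0, "rz": 0, "claw": 1},
    {"dx": 0, "dy": 0, "dz": 0.008, "rx": 0, "ry": 0, "rz": 0, "claw": 1},
    {"dx": 0, "dy": 0, "dz": 0.003, "rx": 0, "ry": 0, "rz": 0, "claw": 1},
  ],
)

```text
t: 4.45
eef_pos: [434.8, 60.7, 74.7]
tcp_rot: [3.139, 0.001, 1.538]
ft_force: [-2.9, -1.9, 12.1]
opening: 0.004
```

Nearly at the stop. I'll press in small steps until the force rises.

>>> arm_command(
  steps=[
    {"dx": 0, "dy": 0, "dz": 0.002, "rx": 0, "ry": 0, "rz": 0, "claw": 1},
    {"dx": 0, "dy": 0, "dz": 0.002, "rx": 0, "ry": 0, "rz": 0, "claw": 1},
  ],
)

```text
t: 4.7
eef_pos: [434.9, 60.8, 74.0]
tcp_rot: [3.137, 0.001, 1.538]
ft_force: [-12.8, -1.2, 53.0]
opening: 0.002
```

That is the hard stop: 53 N at z=74.0. Now I release upward and look.

>>> arm_command(
  steps=[
    {"dx": 0, "dy": 0, "dz": -0.01, "rx": 0, "ry": 0, "rz": 0, "claw": 1},
    {"dx": 0, "dy": 0, "dz": -0.015, "rx": 0, "ry": 0, "rz": 0, "claw": 1},
    {"dx": 0, "dy": 0, "dz": -0.015, "rx": 0, "ry": 0, "rz": 0, "claw": 1},
    {"dx": 0, "dy": 0, "dz": -0.02, "rx": 0, "ry": 0, "rz": 0, "claw": 1},
    {"dx": 0, "dy": 0, "dz": -0.03, "rx": 0, "ry": 0, "rz": 0, "claw": 1},
    {"dx": 0, "dy": 0, "dz": -0.03, "rx": 0, "ry": 0, "rz": 0, "claw": 1},
    {"dx": 0, "dy": 0, "dz": -0.01, "rx": 0, "ry": 0, "rz": 0, "claw": 1},
  ],
)

```text
t: 5.58
eef_pos: [434.1, 61.1, 181.3]
tcp_rot: [3.139, 0.001, 1.539]
ft_force: [0.0, -0.4, 0.4]
opening: 0.009
```

Run:
```python
from cell import env
from h import *
s=env.state();print(s['t'],s['eef_pos'],s['tcp_rot'],s['ft_force'])
for n in('wrist','scene'):
    c=env.get_calibration(n);p,d=env.read_camera(n);cv2.imwrite(f'pics/{n}2.png',p[:,:,::-1]);np.savez(n+'2.npz',p=p,d=d,**c)
    print(n,proj(c,[[434.5,61.5,110],[584,54.4,16],[575.5,210.5,0]]).round(1))
```

```text
5.575 [434.11904918  61.12879436 181.27174532] [3.13872633e+00 1.04837757e-03 1.53893157e+00] [ 0.00422584 -0.4230199   0.35664318]
wrist [[325.9 204.3]
 [456.5 182.9]
 [451.9  38.4]]
scene [[352.4 175. ]
 [338.5 263. ]
 [420.6 274.6]]
```

View pics/wrist2.png

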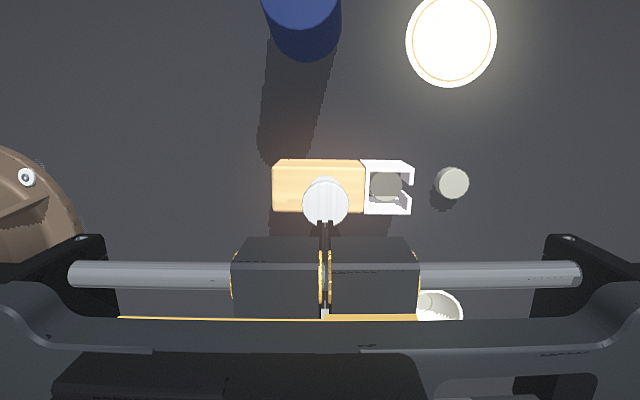

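View pics/scene2.png

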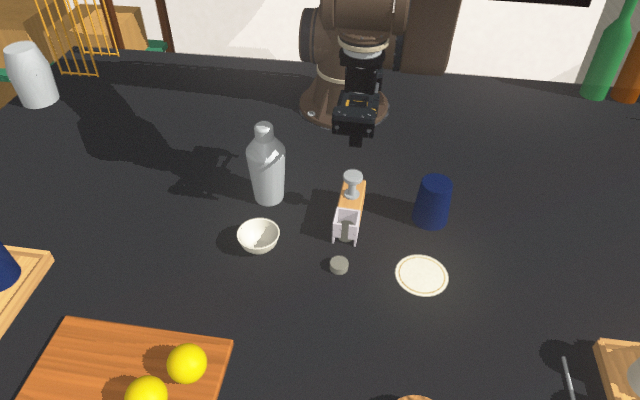

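Run:
```python
from h import *
for n,(a,b,e,f) in(('wrist',(425,155,490,215)),('scene',(318,243,362,288))):
    z=np.load(n+'2.npz');c={k:z[k] for k in('vfov','cx','cy','k1','xyz','attitude')}
    P=cloud(c,z['d'])[b:f,a:e].reshape(-1,3)
    g=P[(P[:,2]>11)&(P[:,2]<22)&(P[:,0]>545)];print(n,len(g),np.median(g[:,2]),cv2.minEnclosingCircle(g[:,:2].astype(np.float32)),g[:,:2].mean(0))
```

```text
wrist 734 14.697716428083538 ((580.6670532226562, 53.479705810546875), 17.985225677490234) [580.16077331  53.82756661]
scene 239 15.998149175665276 ((583.0857543945312, 54.72129821777344), 18.62152671813965) [584.46172732  55.12161033]
```

The stone lies flat at the exit: wrist view (452,183), scene view (339,265), position about (582,54). The plunger is back up and the other stones are still in the magazine. Next I go behind the stone on the -y side, with the fingers opened about 22 mm to cradle it.

>>> arm_command(
  steps=[
    {"dx": -0.016, "dy": 0.047, "dz": 0, "rx": 0, "ry": 0, "rz": 0, "claw": 0.54},
    {"dx": -0.016, "dy": 0.047, "dz": 0, "rx": 0, "ry": 0, "rz": 0, "claw": 0.54},
    {"dx": -0.016, "dy": 0.047, "dz": 0, "rx": 0, "ry": 0, "rz": 0, "claw": 0.54},
    {"dx": -0.016, "dy": 0.047, "dz": 0, "rx": 0, "ry": 0, "rz": 0, "claw": 0.54},
    {"dx": 0, "dy": 0, "dz": 0.02, "rx": 0, "ry": 0, "rz": 0, "claw": 0.54},
    {"dx": 0, "dy": 0, "dz": 0.03, "rx": 0, "ry": 0, "rz": 0, "claw": 0.54},
    {"dx": 0, "dy": 0, "dz": 0.03, "rx": 0, "ry": 0, "rz": 0, "claw": 0.54},
    {"dx": 0, "dy": 0, "dz": 0, "rx": 0, "ry": 0, "rz": 0, "claw": 0.54},
  ],
)

```text
t: 6.68
eef_pos: [581.0, 4.5, 104.3]
tcp_rot: [-3.129, -0.0, 1.54]
ft_force: [-0.4, -0.4, 1.0]
opening: 0.231
```

>>> arm_command(
  steps=[
    {"dx": 0, "dy": 0.001, "dz": 0.03, "rx": -0.008, "ry": 0, "rz": -0.02, "claw": 0.54},
    {"dx": 0, "dy": 0, "dz": 0.04, "rx": 0, "ry": 0, "rz": 0, "claw": 0.54},
    {"dx": 0, "dy": 0, "dz": 0.03, "rx": 0, "ry": 0, "rz": 0, "claw": 0.54},
    {"dx": 0, "dy": 0, "dz": 0, "rx": 0, "ry": 0, "rz": 0, "claw": 0.54},
  ],
)

```text
t: 7.18
eef_pos: [580.4, 5.5, 23.8]
tcp_rot: [3.141, -0.0, 1.573]
ft_force: [-0.4, -0.4, 0.0]
opening: 0.229
```

>>> arm_command(
  steps=[
    {"dx": 0, "dy": 0.002, "dz": 0.014, "rx": 0, "ry": 0, "rz": 0, "claw": 0.54},
    {"dx": 0, "dy": 0, "dz": 0.006, "rx": 0, "ry": 0, "rz": 0, "claw": 0.54},
    {"dx": 0, "dy": 0, "dz": 0, "rx": 0, "ry": 0, "rz": 0, "claw": 0.54},
  ],
)

```text
t: 7.55
eef_pos: [583.0, 5.6, 9.2]
tcp_rot: [3.138, -0.0, 1.573]
ft_force: [0.1, 0.2, 0.0]
opening: 0.231
```

Run:
```python
from cell import env
from h import *
s=env.state();print(s['t'],s['eef_pos'],s['tcp_rot'],s['ft_force'])
p,d=env.read_camera('scene');cv2.imwrite('pics/s3.png',cv2.resize(p[150:330,240:520],None,fx=2.8,fy=2.8)[:,:,::-1])
```

```text
7.55 [582.95835015   5.60616783   9.23250702] [ 3.13779307e+00 -8.77445823e-05  1.57302712e+00] [0.07358466 0.2200825  0.01642436]
```

View pics/s3.png

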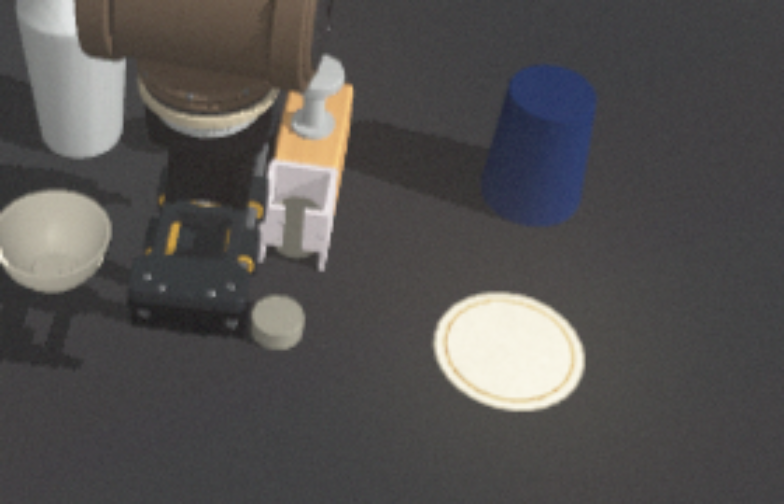

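The fingers are behind the stone (at (277,320) in the crop) and clear of the bowl. I'll lower slightly and start pushing.

>>> arm_command(
  steps=[
    {"dx": 0, "dy": 0, "dz": 0.005, "rx": 0, "ry": 0, "rz": 0, "claw": 0.54},
    {"dx": 0.01, "dy": 0, "dz": 0, "rx": 0, "ry": 0, "rz": 0, "claw": 0.54},
    {"dx": 0.0125, "dy": 0, "dz": 0, "rx": 0, "ry": 0, "rz": 0, "claw": 0.54},
    {"dx": 0.0125, "dy": 0, "dz": 0, "rx": 0, "ry": 0, "rz": 0, "claw": 0.54},
    {"dx": 0.0125, "dy": 0, "dz": 0, "rx": 0, "ry": 0, "rz": 0, "claw": 0.54},
  ],
)

```text
t: 8.22
eef_pos: [583.3, 46.0, 6.0]
tcp_rot: [3.136, 0.0, 1.573]
ft_force: [-0.2, 0.0, 0.1]
opening: 0.229
```

>>> arm_command(
  steps=[
    {"dx": 0.0125, "dy": 0, "dz": 0, "rx": 0, "ry": 0, "rz": 0, "claw": 0.54},
    {"dx": 0.0125, "dy": -0.001, "dz": 0, "rx": 0, "ry": 0, "rz": 0, "claw": 0.54},
    {"dx": 0.0125, "dy": -0.001, "dz": 0, "rx": 0, "ry": 0, "rz": 0, "claw": 0.54},
    {"dx": 0.0125, "dy": 0, "dz": 0, "rx": 0, "ry": 0, "rz": 0, "claw": 0.54},
    {"dx": 0.0125, "dy": -0.001, "dz": 0, "rx": 0, "ry": 0, "rz": 0, "claw": 0.54},
  ],
)

```text
t: 8.85
eef_pos: [580.5, 100.0, 6.0]
tcp_rot: [3.136, 0.0, 1.573]
ft_force: [0.6, 0.5, 0.4]
opening: 0.232
```

Run:
```python
from cell import env
from h import *
s=env.state();print(s['t'],s['eef_pos'],s['tcp_rot'],s['ft_force'])
p,d=env.read_camera('scene');cv2.imwrite('pics/s4.png',cv2.resize(p[150:330,240:520],None,fx=2.8,fy=2.8)[:,:,::-1])
```

```text
8.85 [580.53828935  99.95097334   5.96502706] [3.13628602e+00 5.50711724e-05 1.57322262e+00] [0.58785703 0.5484578  0.36022994]
```

View pics/s4.png

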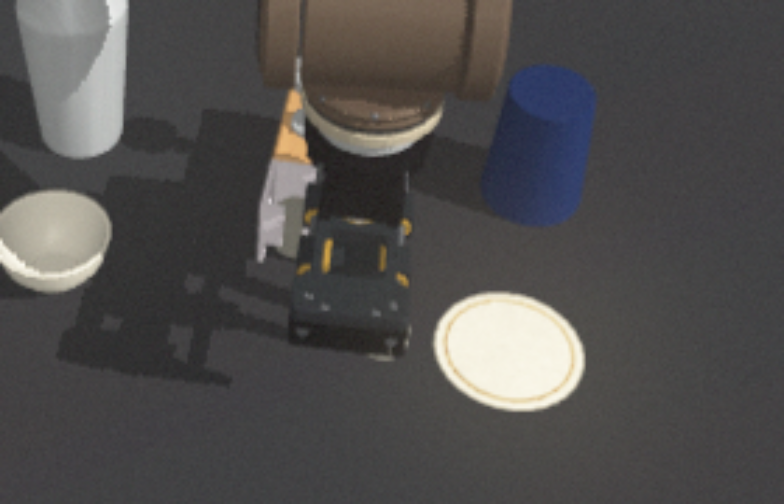

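>>> arm_command(
  steps=[
    {"dx": 0.0125, "dy": 0, "dz": 0, "rx": 0, "ry": 0, "rz": 0, "claw": 0.54},
    {"dx": 0.0125, "dy": -0.001, "dz": 0, "rx": 0, "ry": 0, "rz": 0, "claw": 0.54},
    {"dx": 0.0125, "dy": 0, "dz": 0, "rx": 0, "ry": 0, "rz": 0, "claw": 0.54},
    {"dx": 0.0125, "dy": -0.001, "dz": 0, "rx": 0, "ry": 0, "rz": 0, "claw": 0.54},
    {"dx": 0.0125, "dy": 0, "dz": 0, "rx": 0, "ry": 0, "rz": 0, "claw": 0.54},
    {"dx": 0.0125, "dy": 0, "dz": 0, "rx": 0, "ry": 0, "rz": 0, "claw": 0.54},
    {"dx": 0.008, "dy": 0, "dz": 0, "rx": 0, "ry": 0, "rz": 0, "claw": 0.54},
  ],
)

```text
t: 9.78
eef_pos: [578.4, 171.9, 5.9]
tcp_rot: [3.136, -0.0, 1.574]
ft_force: [-0.9, -0.5, -0.3]
opening: 0.235
```

Run:
```python
from cell import env
from h import *
s=env.state();print(s['t'],s['eef_pos'],s['tcp_rot'],s['ft_force'])
c=env.get_calibration('wrist')
p,d=env.read_camera('wrist');cv2.imwrite('pics/w5.png',p[:,:,::-1])
print(proj(c,[[575.5,210.5,0],[578,s['eef_pos'][1]+24,16]]))
P=cloud(c,d);m=(P[...,2]>11)&(P[...,2]<20)&(abs(P[...,0]-577)<45)&(P[...,1]>150)
g=P[m];print(len(g),g.min(0),g.max(0),g.mean(0))
p,d=env.read_camera('scene');cv2.imwrite('pics/s5.png',cv2.resize(p[150:330,240:520],None,fx=2.8,fy=2.8)[:,:,::-1])
```

```text
9.775 [578.3858363  171.87659081   5.9473793 ] [ 3.13641248e+00 -7.22112077e-05  1.57364750e+00] [-0.89209702 -0.53007942 -0.33507176]
[[321.34213423 173.03862557]
 [325.7547989  204.69755906]]
3321 [559.53100129 161.67374812  11.0164302 ] [595.19299157 214.36204791  19.97797249] [577.25618641 196.2624733   14.90965166]
```

View pics/w5.png

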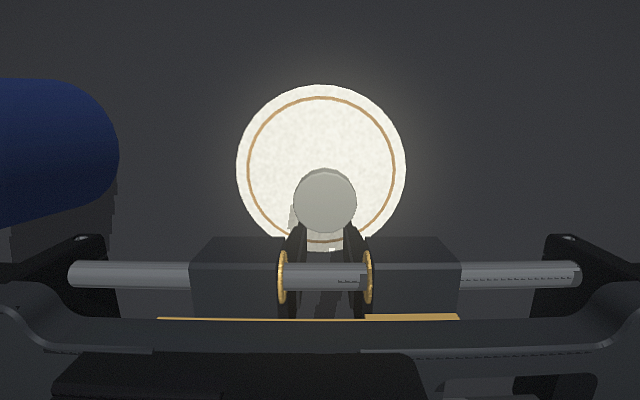

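View pics/s5.png

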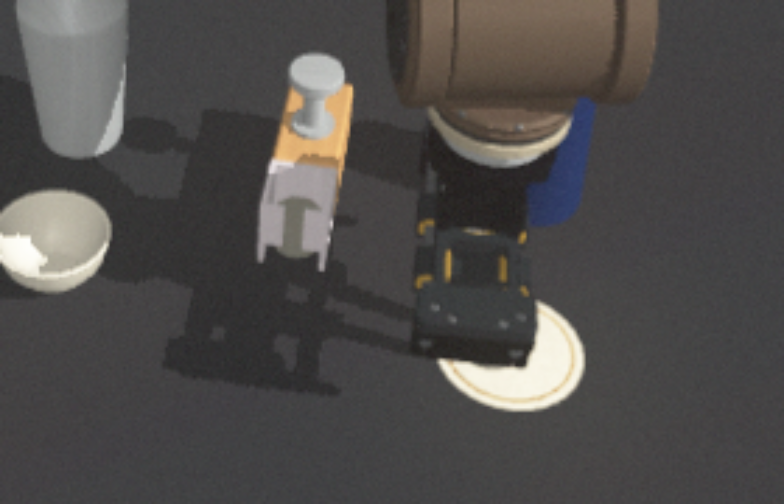

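The stone sits in the fingers at (325,201), already on the coaster, with its centre about 14 mm short of the coaster's centre. One more small push, then I retract.

>>> arm_command(
  steps=[
    {"dx": 0.011, "dy": -0.001, "dz": 0, "rx": 0, "ry": 0, "rz": 0, "claw": 0.54},
    {"dx": 0.004, "dy": 0, "dz": 0, "rx": 0, "ry": 0, "rz": 0, "claw": 0.54},
    {"dx": 0, "dy": 0, "dz": 0, "rx": 0, "ry": 0, "rz": 0, "claw": 0.54},
    {"dx": -0.015, "dy": 0, "dz": 0, "rx": 0, "ry": 0, "rz": 0, "claw": 0.54},
    {"dx": -0.03, "dy": 0, "dz": 0, "rx": 0, "ry": 0, "rz": 0, "claw": 0.54},
    {"dx": -0.02, "dy": 0, "dz": -0.02, "rx": 0, "ry": 0, "rz": 0, "claw": 0.54},
    {"dx": 0, "dy": 0, "dz": -0.05, "rx": 0, "ry": 0, "rz": 0, "claw": 0.54},
    {"dx": 0, "dy": 0, "dz": -0.06, "rx": 0, "ry": 0, "rz": 0, "claw": 0.54},
    {"dx": 0, "dy": 0, "dz": -0.06, "rx": 0, "ry": 0, "rz": 0, "claw": 0.54},
    {"dx": 0, "dy": 0, "dz": 0, "rx": 0, "ry": 0, "rz": 0, "claw": 0.54},
  ],
)

```text
t: 11.12
eef_pos: [577.0, 125.6, 166.7]
tcp_rot: [3.135, -0.0, 1.57]
ft_force: [0.3, 0.4, -0.5]
opening: 0.227
```

Run:
```python
from cell import env
from h import *
s=env.state();print(s['t'],s['eef_pos'],s['ft_force'])
for n in('wrist','scene'):
    c=env.get_calibration(n);p,d=env.read_camera(n);cv2.imwrite(f'pics/{n}6.png',p[:,:,::-1])
    P=cloud(c,d);g=P[(P[...,2]>11)&(P[...,2]<21)&(abs(P[...,0]-577)<45)&(abs(P[...,1]-210)<45)]
    print(n,len(g),np.median(g[:,2]),cv2.minEnclosingCircle(g[:,:2].astype(np.float32)) if len(g) else '')
    if n=='scene':
        for k,(a,b,e,f) in {'tumb':(405,165,460,235),'bowl':(230,212,288,260),'shak':(240,115,292,210),'disp':(325,165,372,250)}.items():
            G=P[b:f,a:e].reshape(-1,3);G=G[(G[:,2]>15)];print(k,G.min(0).round(),G.max(0).round())
```

```text
11.125 [577.03711832 125.57043324 166.70224345] [ 0.26574701  0.37347726 -0.5086841 ]
wrist 973 14.967470100586127 ((576.2639770507812, 208.59388732910156), 17.92108917236328)
scene 238 15.951082762687975 ((578.35888671875, 210.94505310058594), 19.111825942993164)
tumb [386. 144.  15.] [667. 263. 288.]
bowl [ 511. -147.   15.] [597. -65.  45.]
shak [ 387. -160.   15.] [449. -80. 192.]
disp [381.  34.  15.] [667. 101. 287.]
```

View pics/scene6.png

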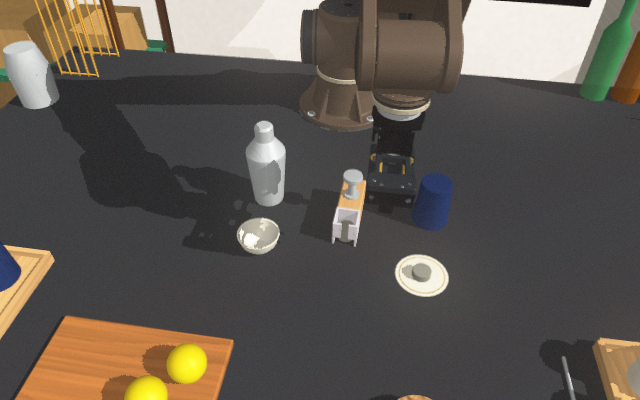

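View pics/wrist6.png

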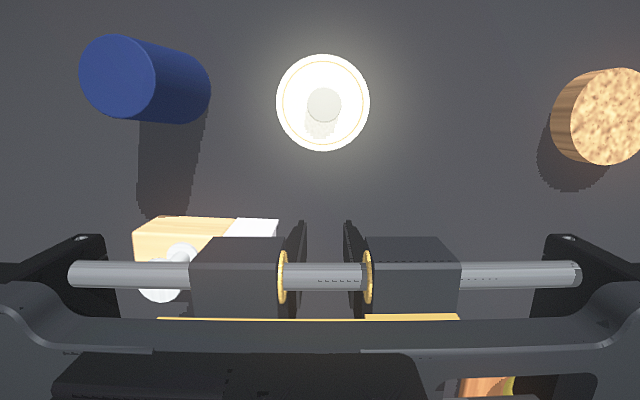

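The stone lies flat in the middle of the coaster (scene (422,272), wrist (323,104)), the plunger is up, and the bystanders haven't moved. I'm handing the job in.

```bash
python3 -c "
from cell import env
print(env.job_done())"
```

```text
the job is handed in; nothing more can be done
None
```

I pressed the plunger down once to its hard stop and let it spring back up. I then pushed the dispensed stone across the counter onto the coaster, cradled between the slightly open fingertips and without lifting it. The job was handed in at about 11.2 s; no verdict was reported.

- **Plunger:** the cap reached 74.0 mm above the counter, the stated fully-down height. The wrist force peaked at 53 N there, read at the end of that move (limit 120 N). After release the pictures showed it back up.
- **Stone:** it lies flat, with its top at 15 to 16 mm. Its centre is at about (577, 210), 1 to 3 mm from the coaster's centre, so the whole stone is on the coaster.
- **Other stones:** the scene picture still shows stones in the magazine, though I did not measure the two separately.
- **Bystanders:** the bowl and shaker measured within about 1 mm of where they started. The final numbers for the tumbler were contaminated by the gripper in the picture, so I judged it unmoved by eye.
- **Disagreement:** the two cameras differ by about 2 mm on the stone's position, in line with the stated calibration accuracy.

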